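Load the drill jig

ROBOT

A 6-joint arm with a two-finger parallel gripper is mounted at the origin on a cart in front of the work surface, level with it; the furniture and walls round the work are solid. World frame = base frame: x ahead of the robot, y to its left, z up, the work surface at z = 0. Lengths are in m, angles in rad, forces in N, time in s.
With the tool pointing down it reaches from about 0.375 to 0.9 m from the base axis. Payload 3.1 kg.
Tool frame: the origin (TCP) lies at the very end of the fingers, on their centre line; the grasp point (between the pads) lies 19 mm behind it (hold_point_z is the distance from the TCP to the grasp point, in m); x points along the fingers, y is the direction in which the jaws open and shut, and the axes are right-handed (so a half turn about x gives the same grasp; the last joint's range is limited). The gripper opens to 87 mm and grips with 3 to 60 N. Pads are 19 mm wide; open, the fingers measure 117 mm over their backs; the gripper's body (75 mm by 190 mm) begins 51 mm behind the grasp point.
Start: joints at [-1.375, 0.527, 1.433, -0, 1.181, -0.178], TCP at [0.229, -0.582, 0.198] pointing down, gripper open.
Joint ranges: [-3.08, 3.08], [-0.75, 2.2], [0.22, 2.44], [-1.43, 4.57], [0, 2.65], [-2.85, 2.85]. Speed limits (rad/s): [2.79, 2.79, 3.14, 3.14, 3.14, 3.14].

INTERFACE

Orientations are given as a unit quaternion [x, y, z, w].
In Python, from rig import * gives the robot as it stands.
- The arm moves only by the tool send_rows, never from a script. Its argument "steps" is a list that holds one entry, the list of rows, each a list of 6 numbers: the shift along the tool's x, y, z in cm, then the turn, a rotation vector about the tool's x, y, z in units of 6 degrees (1.0 is 6 degrees). In form: [[[x, y, z, wx, wy, wz], ...]]. A call has 1 to 8 rows; each row shifts and turns the pose as measured when the row begins, along the tool's axes as they then stand; what a row does not reach is not made up. A row lasts 1/12 s, in which the tool goes at most 41.7 mm and 7.16 degrees, less where a joint would pass 70% of its speed; a pose out of reach is approached as far as the arm can. A call is refused whole if a number of a shift passes 4.17 or a number of a turn 1, either way. A call with a gripper value outside its range is refused whole. "gripper" is the closure, from 0 (fully open) to 1 (shut), set as the call begins (left out, the last holds). The fingers move at their own pace and stop on an object; "force" is the grip in N (left out, the last holds). Time passes only in rows, so rows that do not move let the fingers close. It gives the time, the measured TCP pose, the force and the opening at its end, in the units of the state.
- get_obs(): the state, without advancing time (a new reading comes with each control period).
- camera(name): name is "side" or "top" or "wrist"; returns (picture, depth): 400x640x3 uint8, red, green, blue; 400x640 float32, m along the optical axis (not along the pixel's ray), 0 where there is no reading.
- camera_params(name): a dict with "intrinsics" (3x3 intrinsics, pixels), "position" and "attitude" of the camera in the world; the wrist camera has in their place "T_tool_cam" (4x4, takes a point from camera to tool coordinates, whose origin is the TCP and whose axes are the tool frame's). Camera axes: x right, y down, z forward; pixel columns grow to the right and rows downward; lengths in m; the calibration is good to about 2 mm. A picture is of the moment at which its call begins: read the wrist's pose just before it. camera_params takes no time and is no camera call.
- hand_in(): hands the job in, once; it reports no verdict.
The state is a dict: "time": time; "q": joint angles; "joint_velocities": joint speeds; "joint_torque": joint torques, N m; "position": TCP position; "tool_rot": TCP orientation; "ft_force": force on the tool from outside, world axes, zero at the start; "moment": the same for the moment, N m; "grip_width": finger opening in m.
Only numpy, scipy, OpenCV 4.12 (cv2) and the standard library are available. Lean on these libraries where they do the work, as an engineer would, in place of code of your own. Each camera call takes 0.05 s, during which the arm holds its last target.

TASK

Load the bored aluminium block into the drill jig on the bench: set it down flat in the open mouth between the guide rails, long way along the channel, and slide it in under the overhanging blue plate until it is fully home against the back stop. Let go of it and leave the steel bush and the brass nozzle standing where they are.

Things in the scene. Friction and masses are not known exactly. Their poses are not given: they have to be found in the camera images.
- block_center (a point): Bored aluminium block, light grey, 30 mm (its x) by 40 mm (its y) by 22 mm high (z, up), with a vertical bore; about 0.1 kg. The point is its centre, 11 mm above its underside. It lies flat on the bench. Either of its 30 mm wide ends may go in first.
- jig: Drill jig, fixed. Origin at bench level, straight below its brass drill bush; x is the loading direction (mouth to stop), y left, z up. Dark base plate, top at z 10 mm, x -105 to 45, y -45 to 45. Two aluminium rails, tops at z 18, inner faces at y -19 and 19 for x -40 to 20, flaring out to y -35 and 35 at the mouth, x -100. The blue back stop's face is at x 20 mm.
- jig_home (a point): Where the block's centre lies when home: on the jig at x 0, y 0 (4 mm play), z 21 mm; axes as the jig's. Above it the overhang: blue plate 80 mm wide (y), jig x -8 to 45 mm, underside z 38, top 46, brass bush on it up to 51. In front of x -8 the mouth is open from above. At home the block's rear 12 mm stick out from under the plate, to be pushed from behind.
- bush_center (a point): Bystander: grey turned steel bush, round, flanged, 34 mm diameter, 28 mm high, standing on the bench. This point is its centre, half-way up.
- nozzle_center (a point): Bystander: brass-coloured blast nozzle, round, 29 mm diameter, 52 mm high, standing on the bench. This point is its centre, half-way up.
Things that resemble listed ones, but are neither listed nor needed, are in the scene too. Leave any green or turquoise look-alike of the part that bears block_center alone.

How it is judged:
At the end, for the whole second after the job is handed in: The block lies flat (within 10 degrees) on the jig's base between the rails under the blue plate, its long side along the channel within 15 degrees, its centre within 8 mm of the home position along the channel and 10 mm across it, released (x of block_center in the frame of jig between -0.008 and 0.008 m and y of block_center in the frame of jig between -0.01 and 0.01 m and z of block_center in the frame of jig between 0.016 and 0.026 m and angle between the y axis of block_center and the x axis of jig, either way round below 0.26 rad and angle between block_center's own z axis and vertical below 0.17 rad); the robot touches nothing.
It fails at once if the steel bush is moved more than 40 mm or tipped over (distance of bush_center from where it was at the start of the episode above 0.04 m or angle between bush_center's own z axis and vertical above 0.5 rad).
It fails at once if the brass nozzle is moved more than 40 mm or tipped over (distance of nozzle_center from where it was at the start of the episode above 0.04 m or angle between nozzle_center's own z axis and vertical above 0.5 rad).
It also fails if it takes over 48 s, if anything falls off the work surface, if the arm or the gripper's body presses on something with over 40 N, if the wrist force passes 120 N, or if a joint passes its speed limit or range.

## Working session

There is one attempt and no reset: what is moved stays moved. The work goes in short steps, Python scripts to look and compute and a tool call to move; the robot and the scene stay as the last step left them, time stands still between calls to the robot, and variables do not carry over. Pictures are saved under pics/ and viewed, and the job is handed in when it is done.

Besides the shell and the picture viewer there is one more tool, called after "Emit:" by a JSON object that holds its "op" and its "data", one argument or row to a line. send_rows: Moves the arm, as the interface text tells. Its arguments: {"type":"object","properties":{"steps":{"type":"array"},"gripper":{"type":"number"},"force":{"type":"number"}},"required":["steps"]}

```bash
mkdir -p pics; ls; cat > h.py <<'E'
from rig import *
import numpy as np, cv2
from scipy.spatial.transform import Rotation as R
def rot(a):
    a=np.array(a); return a if a.shape==(3,3) else R.from_quat(a).as_matrix()
def grab(n):
    o=get_obs(); p,d=camera(n); c=camera_params(n); K=np.array(c["intrinsics"])
    T=np.eye(4)
    if n=="wrist":
        W=np.eye(4); W[:3,:3]=rot(o["tool_rot"]); W[:3,3]=o["position"]; T=W@np.array(c["T_tool_cam"])
    else: T[:3,:3]=rot(c["attitude"]); T[:3,3]=c["position"]
    np.savez("last_%s.npz"%n,p=p,d=d,K=K,T=T); return p,d,K,T
def load(n):
    f=np.load("last_%s.npz"%n); return f["p"],f["d"],f["K"],f["T"]
def world(u,v,d,K,T):
    z=d[v,u]; return T[:3,:3]@(z*np.linalg.solve(K,[u,v,1]))+T[:3,3]
def onplane(u,v,h,K,T):
    r=T[:3,:3]@np.linalg.solve(K,[u,v,1]); return T[:3,3]+r*(h-T[2,3])/r[2]
def proj(P,K,T):
    c=T[:3,:3].T@(np.array(P)-T[:3,3]); c=K@c; return c[:2]/c[2]
E
python3 - <<'E'
from h import *
print(get_obs())
for n in ("top","side"):
    p,d,K,T=grab(n); cv2.imwrite("pics/%s0.png"%n,p[:,:,::-1]); print(n,K,T)
E
```

```text
pics
{'time': 0.0, 'q': array([-1.37449876e+00,  5.28458281e-01,  1.43392135e+00, -1.09202199e-05,
        1.18133800e+00, -1.78527418e-01]), 'joint_velocities': array([-0.00191549,  0.00043864, -0.00058188,  0.00019351, -0.00113969,
       -0.00032541]), 'joint_torque': array([-5.71401324e-04, -4.40052688e+01, -1.76593190e+01,  6.30636932e-02,
        5.82126144e-02, -1.54989357e-04]), 'position': array([ 0.2286725 , -0.58082782,  0.19677045]), 'tool_rot': array([-0.69471416, -0.13249884,  0.69473465, -0.13099638]), 'ft_force': array([ 0.08484933,  0.4208239 , -0.58202703]), 'moment': array([-0.04492853,  0.02783962, -0.0421776 ]), 'grip_width': 0.08733394478028025}
top [[407.36207982   0.         316.84785169]
 [  0.         407.36207982 202.25308951]
 [  0.           0.           1.        ]] [[-0.1566753  -0.9622945   0.22235591  0.34918684]
 [-0.9876445   0.1534145  -0.03197383 -0.07135211]
 [-0.00334438 -0.2246181  -0.97444113  0.87298284]
 [ 0.          0.          0.          1.        ]]
side [[438.53331343   0.         319.62699698]
 [  0.         438.53331343 205.77947596]
 [  0.           0.           1.        ]] [[ 0.98184478 -0.07852444  0.17266947  0.37168105]
 [-0.1895183  -0.44438067  0.8755619  -0.89233056]
 [ 0.00797796 -0.8923899  -0.45119466  0.48015716]
 [ 0.          0.          0.          1.        ]]
```

View pics/top0.png

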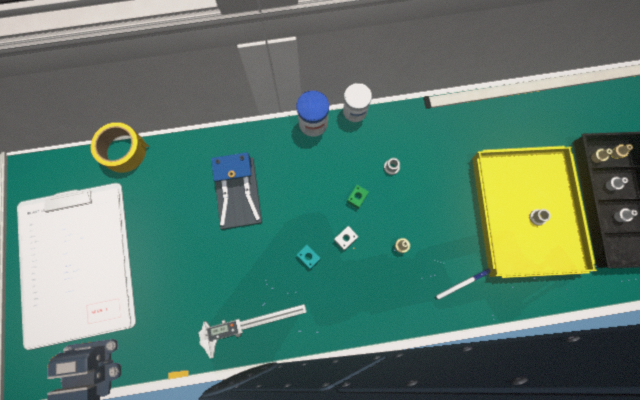

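View pics/side0.png

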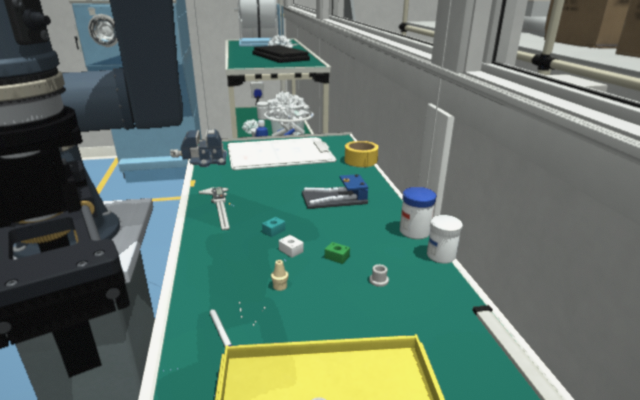

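Candidates in the top view are light grey (346,238), green (357,196) and turquoise (308,257). Only the grey one fits. The bush is at (392,166), the nozzle at (402,245) and the jig at about (236,190), with its mouth facing down in the image. Next I'll confirm with enlarged crops.

```bash
python3 - <<'E'
from h import *
p,d,K,T=load("top")
a=cv2.resize(p[215:275,290:370],None,fx=6,fy=6,interpolation=2)  # 480x360
b=cv2.resize(p[145:235,200:275],None,fx=4,fy=4,interpolation=2)
c=np.zeros((360,780,3),np.uint8); c[:,:480]=a; c[:,480:780]=b
cv2.imwrite("pics/crop0.png",c[:,:,::-1])
for n,u,v in [("block",346,232),("blk",352,238),("bush",392,166),("noz",402,245),("green",352,196),("turq",302,257),("plate",231,165),("base",238,215)]:
    print(n,world(u,v,d,K,T).round(4))
E
```

```text
block [ 0.4701 -0.1498  0.0225]
blk [ 0.4558 -0.1602  0.0209]
bush [ 0.6049 -0.2801 -0.002 ]
noz [ 0.4221 -0.2542  0.0515]
green [ 0.5451 -0.1761  0.022 ]
turq [ 0.4327 -0.0505  0.0238]
plate [0.6466 0.0691 0.0472]
base [0.5455 0.0733 0.008 ]
```

View pics/crop0.png

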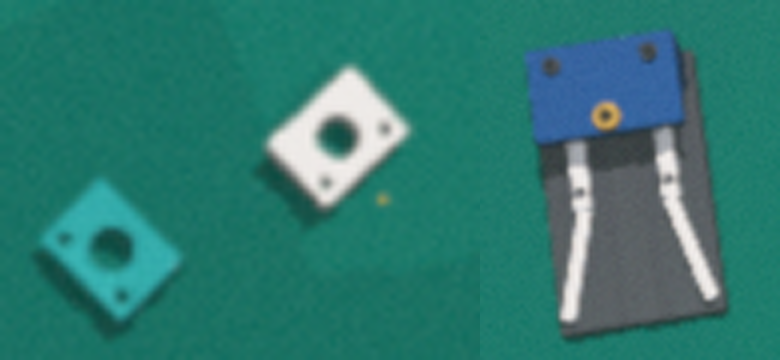

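```bash
cat > pose.py <<'E'
from h import *
from scipy.optimize import least_squares
p,d,K,T=load("top")
A=lambda x,y:(290+(x+.5)/6-.5,215+(y+.5)/6-.5)
B=lambda x,y:(200+(x-480+.5)/4-.5,145+(y+.5)/4-.5)
c=np.array([onplane(*A(*q),0.022,K,T)[:2] for q in [(350,66),(410,130),(323,210),(266,146)]])
m=c.mean(0); print("block c",m, [np.linalg.norm(c[i]-c[i-1]).round(4) for i in range(4)])
l=(c[2]-c[1]+c[3]-c[0]); print("long dir deg",np.degrees(np.arctan2(l[1],l[0])))
pts=[((-.105,.045,.010),B(565,337)),((-.105,-.045,.010),B(727,310)),((.045,.04,.046),B(525,50)),((.045,-.04,.046),B(672,30)),((-.008,-.04,.046),B(684,122)),((-.008,.04,.046),B(537,143)),((0,0,.051),B(605,115))]
def f(s):
    r=[]
    for P,uv in pts:
        w=[s[0]+np.cos(s[2])*P[0]-np.sin(s[2])*P[1],s[1]+np.sin(s[2])*P[0]+np.cos(s[2])*P[1],P[2]]
        r+=list(proj(w,K,T)-uv)
    return r
s=least_squares(f,[.62,.07,0]); print("jig",s.x,np.degrees(s.x[2]),np.round(s.fun,2))
E
python3 pose.py; python3 - <<'E'
from h import *
o=get_obs(); print(rot(o["tool_rot"]).round(3))
E
```

```text
block c [ 0.45863121 -0.14743759] [np.float64(0.0412), np.float64(0.0307), np.float64(0.0417), np.float64(0.0298)]
long dir deg 123.82508746179231
jig [0.62630613 0.06994784 0.00665138] 0.3810958984960679 [-0.76 -0.04  0.36 -0.07 -0.13  0.21  0.22 -0.61  0.37 -0.24 -0.48  0.48
  0.41  0.22]
[[-0.     0.366 -0.931]
 [ 0.002 -0.931 -0.366]
 [-1.    -0.002 -0.   ]]
```

```bash
cat > go.py <<'E'
import sys
from h import *
x,y,z,yaw=map(float,sys.argv[1:5])   # target TCP, jaw yaw deg
o=get_obs(); Rm=rot(o["tool_rot"]); D=Rm.T@(np.array([x,y,z])-o["position"])*100
ya=np.radians(yaw); ty=np.array([np.cos(ya),np.sin(ya),0]); tx=np.array([0,0,-1.])
Rt=np.stack([tx,ty,np.cross(tx,ty)],1)
rv=R.from_matrix(Rm.T@Rt).as_rotvec(degrees=True)/6
print("t",o["time"],"pos",o["position"].round(4),"F",o["ft_force"].round(1),"grip",round(o["grip_width"],4))
print("shift cm",D.round(2),"turn units",rv.round(2))
E
python3 go.py .4586 -.1474 .197 -146.2
```

```text
t 0.1 pos [ 0.2287 -0.5809  0.1969] F [-0.4 -0.4 -0.5] grip 0.0866
shift cm [  0.06 -31.92 -37.26] turn units [1.295e+01 1.000e-02 2.000e-02]
```

Emit:
{"op": "send_rows", "data": {
  "steps": [
    [[0, -2.7, -3.1, 0, 0, 0], [0, -2.7, -3.1, 0, 0, 0], [0, -2.7, -3.1, 0, 0, 0], [0, -2.7, -3.1, 0, 0, 0], [0, -2.7, -3.1, 0, 0, 0], [0, -2.7, -3.1, 0, 0, 0]]
  ],
  "gripper": 0
}}

```text
time: 0.6
position: [0.3408, -0.3655, 0.1928]
tool_rot: [-0.695, -0.126, 0.696, -0.127]
ft_force: [1.0, -0.0, 0.1]
grip_width: 0.0871
```

Emit:
{"op": "send_rows", "data": {
  "steps": [
    [[0, -2.7, -3.0, 1, 0, 0], [0, -2.4, -3.2, 1, 0, 0], [0, -2.0, -3.4, 1, 0, 0], [0, -1.6, -3.6, 1, 0, 0], [0, -1.2, -3.8, 1, 0, 0], [0, 0, 0, 1, 0, 0], [0, 0, 0, 1, 0, 0], [0, 0, 0, 1, 0, 0]]
  ]
}}

```text
time: 1.27
position: [0.4906, -0.2308, 0.1898]
tool_rot: [-0.683, 0.17, 0.689, 0.173]
ft_force: [-0.5, 0.1, -0.2]
grip_width: 0.0871
```

Emit:
{"op": "send_rows", "data": {
  "steps": [
    [[0, 0, 0, 1, 0, 0], [0, 0, 0, 1, 0, 0], [0, 0, 0, 1, 0, 0], [0, 0, 0, 1, 0, 0], [0, 0, 0, 1, 0, 0]]
  ]
}}

```text
time: 1.68
position: [0.4901, -0.2281, 0.1874]
tool_rot: [-0.609, 0.349, 0.619, 0.352]
ft_force: [0.5, -0.2, -0.7]
grip_width: 0.0874
```

```bash
python3 go.py .4586 -.1474 .197 -146.2
```

```text
t 1.6833 pos [ 0.4901 -0.2281  0.1874] F [ 0.5 -0.2 -0.7] grip 0.0874
shift cm [-0.85 -1.38  8.56] turn units [-0.54  0.14 -0.04]
```

Emit:
{"op": "send_rows", "data": {
  "steps": [
    [[-0.2, -0.4, 2.1, -0.5, 0.1, 0], [-0.2, -0.4, 2.1, 0, 0, 0], [-0.2, -0.4, 2.1, 0, 0, 0], [-0.2, -0.3, 2.1, 0, 0, 0], [0, 0, 0, 0, 0, 0]]
  ]
}}

```text
time: 2.1
position: [0.4549, -0.1471, 0.1935]
tool_rot: [-0.619, 0.337, 0.626, 0.335]
ft_force: [-1.0, 0.5, -0.4]
grip_width: 0.0874
```

```bash
python3 go.py .4586 -.1474 .10 -146.2; python3 - <<'E'
from h import *
p,d,K,T=grab("wrist"); cv2.imwrite("pics/w1.png",p[:,:,::-1])
print(proj([.4586,-.1474,.022],K,T))
E
```

```text
t 2.1 pos [ 0.4549 -0.1471  0.1935] F [-1.   0.5 -0.4] grip 0.0874
shift cm [ 9.34 -0.35 -0.29] turn units [-0.09  0.07 -0.06]
[321.54307549 177.63789745]
```

View pics/w1.png

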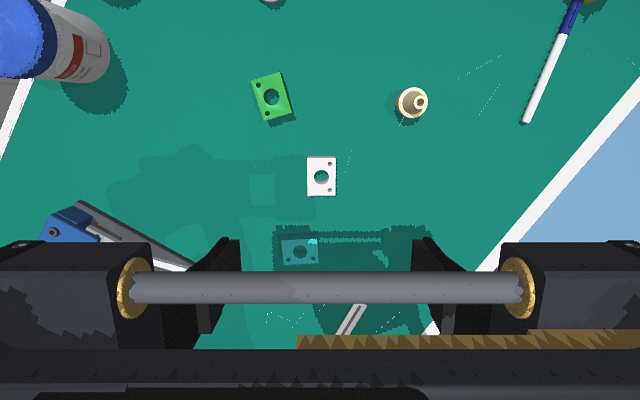

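The wrist view shows the grey block at (321,176), where it was predicted, with its long side square to the jaws. The green and turquoise look-alikes are clear of the fingers. I'll descend.

Emit:
{"op": "send_rows", "data": {
  "steps": [
    [[2.4, -0.1, -0.1, -0.1, 0.05, -0.05], [2.4, -0.1, -0.1, 0, 0, 0], [2.4, -0.1, -0.1, 0, 0, 0], [2.4, 0, 0, 0, 0, 0], [0, 0, 0, 0, 0, 0]]
  ]
}}

```text
time: 2.57
position: [0.4682, -0.1568, 0.0967]
tool_rot: [0.63, -0.333, -0.618, -0.331]
ft_force: [0.1, 0.4, -1.0]
grip_width: 0.0866
```

```bash
python3 go.py .4586 -.1474 .011 -146.2
```

```text
t 2.5667 pos [ 0.4682 -0.1568  0.0967] F [ 0.1  0.4 -1. ] grip 0.0866
shift cm [8.55 0.32 1.45] turn units [ 0.02 -0.16  0.05]
```

Emit:
{"op": "send_rows", "data": {
  "steps": [
    [[0, 0.3, 1.4, 0, -0.15, 0.05], [0, 0, 0, 0, 0, 0], [2, 0, 0, 0, 0, 0], [2, 0, 0, 0, 0, 0], [0, 0, 0, 0, 0, 0]]
  ]
}}

```text
time: 2.98
position: [0.4614, -0.1501, 0.0594]
tool_rot: [0.627, -0.333, -0.621, -0.332]
ft_force: [-0.0, 0.6, -0.8]
grip_width: 0.0872
```

```bash
python3 go.py .4586 -.1474 .011 -146.2;  python3 - <<'E'
from h import *
p,d,K,T=grab("wrist"); cv2.imwrite("pics/w2.png",p[:,:,::-1])
for q in [(.4586,-.1474,.022)]: print(proj(q,K,T))
E
```

```text
t 2.9833 pos [ 0.4614 -0.1501  0.0594] F [-0.   0.6 -0.8] grip 0.0872
shift cm [4.84 0.1  0.42] turn units [ 0.01 -0.08  0.03]
[326.58096658 225.70756646]
```

View pics/w2.png

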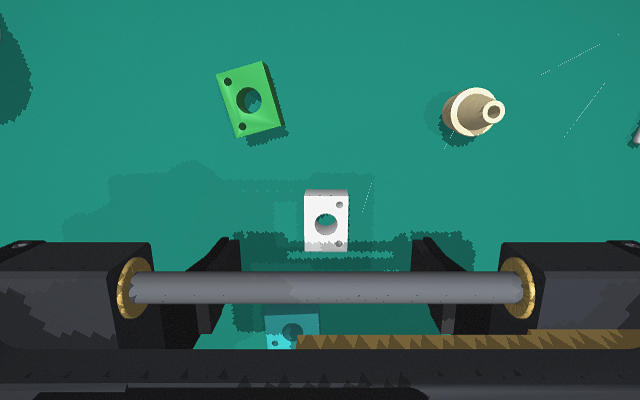

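The bore is at (325,223) against a predicted (327,226), so the pose is good.

Emit:
{"op": "send_rows", "data": {
  "steps": [
    [[1.0, 0.1, 0.4, 0, -0.08, 0.03], [1.2, 0, 0, 0, 0, 0], [1.2, 0, 0, 0, 0, 0], [0.6, 0, 0, 0, 0, 0], [0, 0, 0, 0, 0, 0]]
  ]
}}

```text
time: 3.45
position: [0.4638, -0.1502, 0.025]
tool_rot: [0.629, -0.333, -0.619, -0.332]
ft_force: [-0.4, 0.3, -0.3]
grip_width: 0.0869
```

```bash
python3 go.py .4586 -.1474 .011 -146.2
```

```text
t 3.45 pos [ 0.4638 -0.1502  0.025 ] F [-0.4  0.3 -0.3] grip 0.0869
shift cm [1.39 0.28 0.54] turn units [ 0.02 -0.12  0.06]
```

Emit:
{"op": "send_rows", "data": {
  "steps": [
    [[0.5, 0.2, 0.5, 0, -0.12, 0.06], [0.5, 0.1, 0.1, 0, 0, 0], [0.5, 0, 0.1, 0, 0, 0], [0, 0, 0, 0, 0, 0]]
  ]
}}

```text
time: 3.78
position: [0.4582, -0.1464, 0.0108]
tool_rot: [0.625, -0.332, -0.623, -0.332]
ft_force: [0.6, 0.8, -0.7]
grip_width: 0.0872
```

```bash
python3 go.py .4586 -.1474 .011 -146.2
```

```text
t 3.7833 pos [ 0.4582 -0.1464  0.0108] F [ 0.6  0.8 -0.7] grip 0.0872
shift cm [-0.02  0.02 -0.1 ] turn units [ 0.02 -0.02  0.01]
```

Emit:
{"op": "send_rows", "data": {
  "steps": [
    [[0, 0, -0.1, 0, 0, 0], [0, 0, 0, 0, 0, 0], [0, 0, 0, 0, 0, 0], [0, 0, 0, 0, 0, 0], [0, 0, 0, 0, 0, 0], [0, 0, 0, 0, 0, 0], [0, 0, 0, 0, 0, 0], [0, 0, 0, 0, 0, 0]]
  ],
  "gripper": 1,
  "force": 25
}}

```text
time: 4.45
position: [0.4593, -0.1476, 0.0114]
tool_rot: [0.625, -0.332, -0.623, -0.332]
ft_force: [0.2, 0.2, 0.2]
grip_width: 0.042
```

Emit:
{"op": "send_rows", "data": {
  "steps": [
    [[0, 0, 0, 0, 0, 0], [0, 0, 0, 0, 0, 0], [-1, 0, 0, 0, 0, 0], [-2, 0, 0, 0, 0, 0], [-2, 0, 0, 0, 0, 0], [-2, 0, 0, 0, 0, 0], [0, 0, 0, 0, 0, 0]]
  ]
}}

```text
time: 5.03
position: [0.4579, -0.1468, 0.0848]
tool_rot: [-0.624, 0.332, 0.624, 0.333]
ft_force: [0.0, -1.0, -1.1]
grip_width: 0.0014
```

```bash
python3 go.py .566 .0695 .09 -89.6;  python3 - <<'E'
from h import *
p,d,K,T=grab("wrist"); cv2.imwrite("pics/w3.png",p[:,:,::-1])
p,d,K,T=grab("side"); cv2.imwrite("pics/s3.png",cv2.resize(p[150:320,190:430],None,fx=3,fy=3)[:,:,::-1])
E
```

```text
t 5.0333 pos [ 0.4579 -0.1468  0.0848] F [ 0.  -1.  -1.1] grip 0.0014
shift cm [ -0.51 -21.04  11.92] turn units [-9.42  0.01  0.  ]
```

View pics/s3.png

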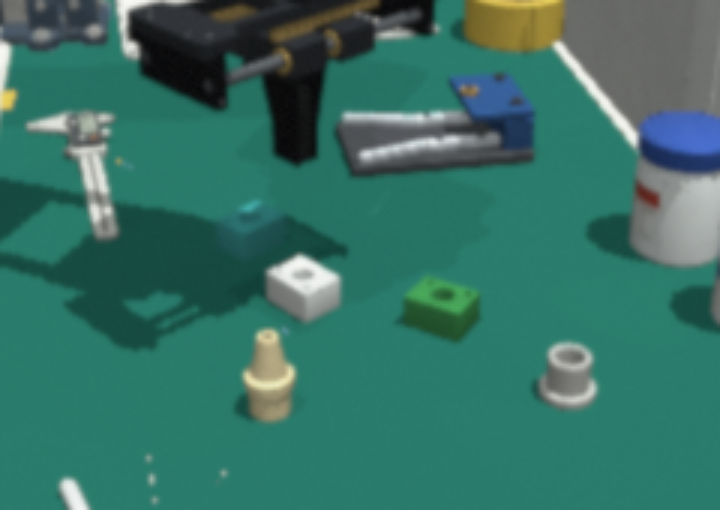

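I lifted before the fingers had finished closing, so the grasp missed. The block is still flat on the bench in the side crop at (303,287). I'll reopen and measure it again.

Emit:
{"op": "send_rows", "data": {
  "steps": [
    [[-2, 0, 0, 0, 0, 0], [-2, 0, 0, 0, 0, 0], [0, 0, 0, 0, 0, 0], [0, 0, 0, 0, 0, 0], [0, 0, 0, 0, 0, 0], [0, 0, 0, 0, 0, 0], [0, 0, 0, 0, 0, 0]]
  ],
  "gripper": 0
}}

```text
time: 5.72
position: [0.4516, -0.1433, 0.1179]
tool_rot: [-0.617, 0.332, 0.631, 0.333]
ft_force: [-0.0, 0.2, 0.3]
grip_width: 0.039
```

```bash
python3 go.py .4586 -.1474 .06 -146.2;  python3 - <<'E'
from h import *
p,d,K,T=grab("wrist"); cv2.imwrite("pics/w4.png",cv2.resize(p[120:240,240:400],None,fx=5,fy=5,interpolation=2)[:,:,::-1])
print(proj((.4586,-.1474,.022),K,T))
E
```

```text
t 5.7167 pos [ 0.4516 -0.1433  0.1179] F [-0.   0.2  0.3] grip 0.039
shift cm [ 5.77 -0.4  -0.83] turn units [ 0.01  0.17 -0.08]
[320.09952668 188.39973269]
```

View pics/w4.png

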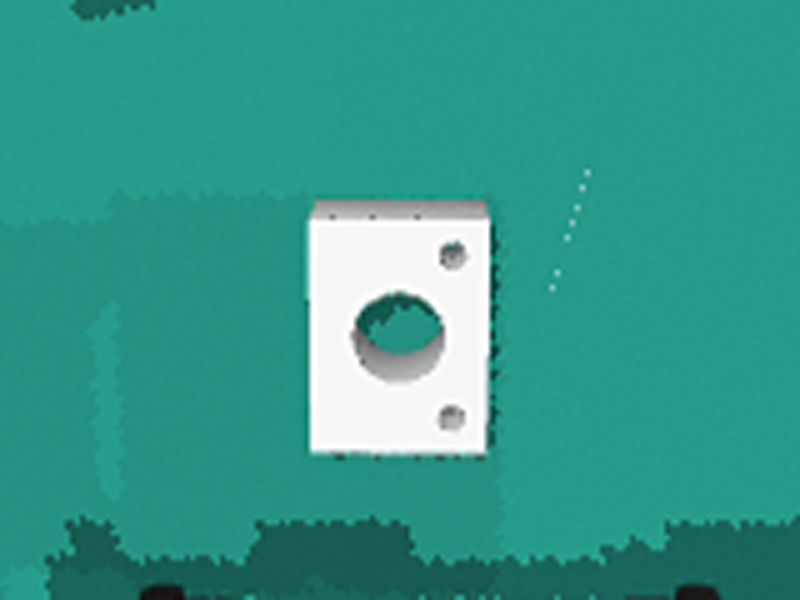

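The block is still flat and square to the jaws, with its top corners in the crop at (309,218), (490,219), (486,453) and (310,453).

```bash
python3 - <<'E'
from h import *
p,d,K,T=load("wrist")
c=np.array([onplane(240+(x+.5)/5-.5,120+(y+.5)/5-.5,.022,K,T)[:2] for x,y in [(309,218),(490,219),(486,453),(310,453)]])
print(c.mean(0),[np.linalg.norm(c[i]-c[i-1]).round(4) for i in range(4)]); l=c[2]-c[1]+c[3]-c[0]; print(np.degrees(np.arctan2(l[1],l[0])))
E
python3 go.py .4586 -.1474 .06 -146.2
```

```text
[ 0.45968412 -0.14790534] [np.float64(0.0404), np.float64(0.0297), np.float64(0.0403), np.float64(0.0301)]
123.20959840940986
t 5.7667 pos [ 0.4514 -0.1432  0.1177] F [-0.1 -0.3 -1.1] grip 0.0434
shift cm [ 5.76 -0.41 -0.85] turn units [ 0.01  0.17 -0.08]
```

Emit:
{"op": "send_rows", "data": {
  "steps": [
    [[0.6, -0.4, -1.0, 0, 0.17, -0.08], [1, 0, 0, 0, 0, 0], [1, 0, 0, 0, 0, 0], [1, 0, 0, 0, 0, 0], [1, 0, 0, 0, 0, 0], [1, 0, 0, 0, 0, 0], [0, 0, 0, 0, 0, 0]]
  ]
}}

```text
time: 6.35
position: [0.459, -0.1487, 0.0556]
tool_rot: [-0.622, 0.333, 0.626, 0.333]
ft_force: [-0.6, -0.1, 0.7]
grip_width: 0.0844
```

```bash
python3 go.py .4596 -.1478 .011 -146.6
```

```text
t 6.35 pos [ 0.459  -0.1487  0.0556] F [-0.6 -0.1  0.7] grip 0.0844
shift cm [ 4.46 -0.11  0.02] turn units [ 0.08  0.04 -0.02]
```

Emit:
{"op": "send_rows", "data": {
  "steps": [
    [[1, 0, 0, 0.1, 0, 0], [1, 0, 0, 0, 0, 0], [1, 0, 0.1, 0, 0, 0], [1, 0, 0.1, 0, 0, 0], [0.5, 0, 0, 0, 0, 0], [0, 0, 0, 0, 0, 0]]
  ]
}}

```text
time: 6.85
position: [0.4578, -0.1469, 0.0082]
tool_rot: [-0.62, 0.336, 0.625, 0.336]
ft_force: [-1.2, 0.9, 0.3]
grip_width: 0.087
```

```bash
python3 go.py .4596 -.1478 .011 -146.6
```

```text
t 6.85 pos [ 0.4578 -0.1469  0.0082] F [-1.2  0.9  0.3] grip 0.087
shift cm [-0.28 -0.11 -0.17] turn units [-0.03  0.06 -0.03]
```

Emit:
{"op": "send_rows", "data": {
  "steps": [
    [[-0.3, -0.1, -0.2, 0, 0.06, -0.03], [0, 0, 0, 0, 0, 0], [0, 0, 0, 0, 0, 0], [0, 0, 0, 0, 0, 0], [0, 0, 0, 0, 0, 0], [0, 0, 0, 0, 0, 0], [0, 0, 0, 0, 0, 0], [0, 0, 0, 0, 0, 0]]
  ],
  "gripper": 1,
  "force": 25
}}

```text
time: 7.52
position: [0.4617, -0.1492, 0.0141]
tool_rot: [0.624, -0.336, -0.62, -0.336]
ft_force: [0.1, -0.6, 0.8]
grip_width: 0.0417
```

Emit:
{"op": "send_rows", "data": {
  "steps": [
    [[0, 0, 0, 0, 0, 0], [0, 0, 0, 0, 0, 0], [0, 0, 0, 0, 0, 0], [0, 0, 0, 0, 0, 0], [0, 0, 0, 0, 0, 0], [0, 0, 0, 0, 0, 0]]
  ]
}}

```text
time: 8.02
position: [0.4616, -0.1492, 0.014]
tool_rot: [0.624, -0.336, -0.62, -0.336]
ft_force: [-0.9, 1.0, 0.2]
grip_width: 0.0038
```

```bash
python3 go.py .4596 -.1478 .011 -146.6
```

```text
t 8.0167 pos [ 0.4616 -0.1492  0.014 ] F [-0.9  1.   0.2] grip 0.0038
shift cm [0.3  0.09 0.22] turn units [-0.03 -0.05  0.03]
```

```bash
python3 - <<'E'
from h import *
p,d,K,T=grab("wrist"); cv2.imwrite("pics/w5.png",p[:,:,::-1])
o=get_obs(); print(proj(o["position"],K,T))
p,d,K,T=grab("side"); cv2.imwrite("pics/s5.png",cv2.resize(p[200:300,240:360],None,fx=6,fy=6,interpolation=2)[:,:,::-1])
print((proj(o["position"],K,T)-[240,200])*6)
E
```

```text
[325.22879053 240.03410382]
[308.73680745 270.79361614]
```

View pics/s5.png

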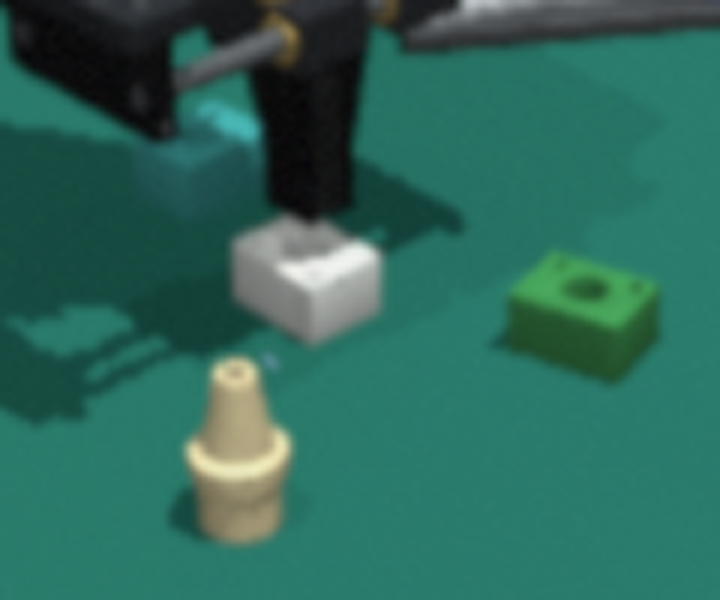

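View pics/w5.png

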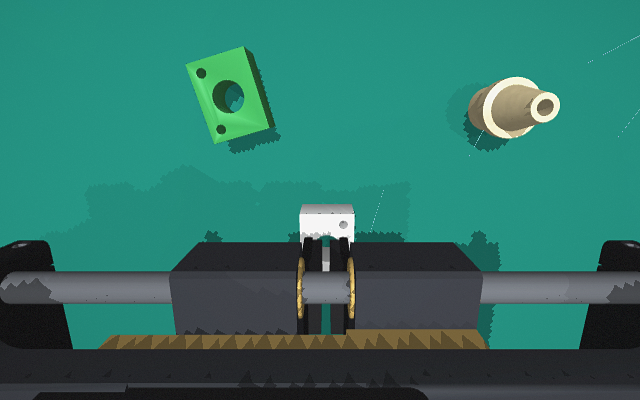

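```bash
python3 - <<'E'
from h import *
o=get_obs(); Rm=rot(o["tool_rot"])
p,d,K,T=load("wrist")
cv2.imwrite("pics/w5c.png",cv2.resize(p[195:285,270:380],None,fx=7,fy=6,interpolation=cv2.INTER_NEAREST)[:,:,::-1])
for b in (0,.017,.03): print(b,proj(o["position"]+Rm@[-b,0,0],K,T))
for u in (309,325,342):
  for v in range(212,290,6): print(u,v,p[v,u],(Rm.T@(world(u,v,d,K,T)-o["position"])*1000).round(1), world(u,v,d,K,T).round(3))
p,d,K,T=load("side")
print("side")
for u,v in [(292,225),(292,232),(292,235),(292,238),(285,243),(300,245)]: print(u,v,p[v,u],world(u,v,d,K,T).round(4))
E
```

```text
0 [325.2492989  239.99182834]
0.017 [325.2388684  251.68580673]
0.03 [325.22953345 262.15152178]
309 212 [178 180 181] [ -5.1  -8.9 -18.4] [ 0.479 -0.16   0.019]
309 218 [246 245 245] [ -7.5  -8.8 -15.7] [ 0.478 -0.157  0.022]
309 224 [246 245 245] [ -7.1  -8.9 -12.1] [ 0.476 -0.154  0.021]
309 230 [246 245 245] [-7.9 -8.9 -8.9] [ 0.474 -0.152  0.022]
309 236 [156 157 157] [-8.  -8.9 -5.5] [ 0.472 -0.149  0.022]
309 242 [21 20 19] [-31.1  -7.8 -11.1] [ 0.474 -0.154  0.045]
309 248 [21 18 21] [-39.5  -7.4 -11.5] [ 0.474 -0.155  0.054]
309 254 [21 19 22] [-45.4  -7.2 -11.1] [ 0.473 -0.154  0.06 ]
309 260 [22 24 24] [-50.3  -6.9 -10.4] [ 0.473 -0.154  0.064]
309 266 [26 29 29] [-54.3  -6.8  -9.5] [ 0.472 -0.153  0.068]
309 272 [58 60 64] [-108.2   -4.   -33.6] [ 0.483 -0.175  0.122]
309 278 [100 105 111] [-109.2   -4.   -32.5] [ 0.482 -0.174  0.123]
309 284 [122 126 133] [-111.3   -3.9  -32. ] [ 0.482 -0.174  0.125]
325 212 [174 178 177] [ -2.8  -0.1 -17.7] [ 0.471 -0.164  0.017]
325 218 [246 245 245] [ -7.1  -0.1 -15.6] [ 0.47  -0.162  0.021]
325 224 [246 245 245] [ -8.1  -0.1 -12.4] [
[... 1061 characters left out ...]
-11.2] [ 0.461 -0.163  0.053]
342 254 [16 14 19] [-46.4   7.4 -11.5] [ 0.461 -0.163  0.061]
342 260 [22 23 21] [-50.6   7.2 -10.5] [ 0.461 -0.162  0.065]
342 266 [28 29 31] [-55.2   7.  -10. ] [ 0.461 -0.161  0.069]
342 272 [60 62 64] [-107.7    4.2  -33.4] [ 0.476 -0.179  0.122]
342 278 [100 104 110] [-109.8    4.1  -32.8] [ 0.476 -0.179  0.124]
342 284 [121 126 133] [-111.3    4.1  -32. ] [ 0.475 -0.178  0.126]
side
292 225 [17 17 16] [ 0.4621 -0.1612  0.0668]
292 232 [15 16 17] [ 0.4618 -0.1615  0.0514]
292 235 [20 21 21] [ 0.4615 -0.1622  0.0451]
292 238 [125 128 125] [ 0.4641 -0.1403  0.0251]
285 243 [159 164 160] [ 0.4483 -0.1542  0.0235]
300 245 [177 181 178] [ 0.4771 -0.1611  0.0199]
```

View pics/w5c.png

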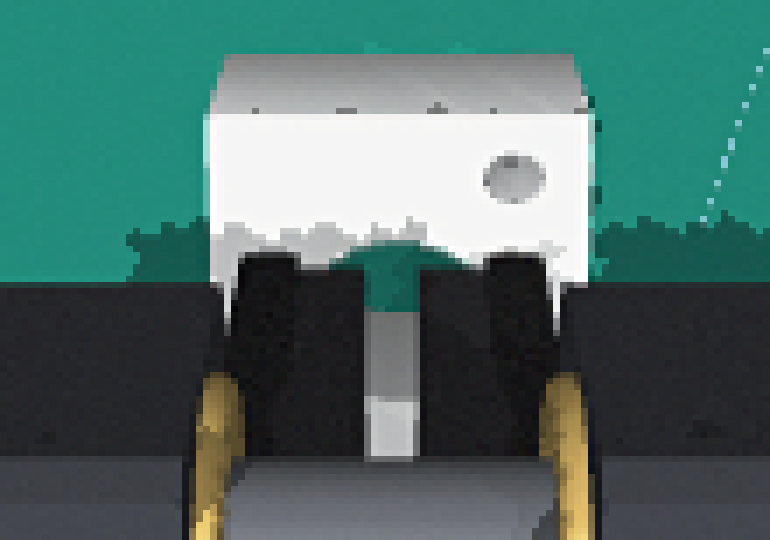

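Both cameras put the real finger ends about 30 mm behind the reported TCP: depth gives the tip at z≈0.045 with the TCP at 0.014. The jaws therefore closed above the block. I'll open here and check the tip position with the jaws open.

Emit:
{"op": "send_rows", "data": {
  "steps": [
    [[0, 0, 0.2, 0, 0, 0], [0, 0, 0, 0, 0, 0], [0, 0, 0, 0, 0, 0], [0, 0, 0, 0, 0, 0], [0, 0, 0, 0, 0, 0], [0, 0, 0, 0, 0, 0], [0, 0, 0, 0, 0, 0], [0, 0, 0, 0, 0, 0]]
  ],
  "gripper": 0
}}

```text
time: 8.78
position: [0.4602, -0.1472, 0.014]
tool_rot: [0.624, -0.336, -0.62, -0.336]
ft_force: [0.5, -0.1, -0.0]
grip_width: 0.0468
```

Emit:
{"op": "send_rows", "data": {
  "steps": [
    [[0, 0, 0, 0, 0, 0], [0, 0, 0, 0, 0, 0], [0, 0, 0, 0, 0, 0], [0, 0, 0, 0, 0, 0], [0, 0, 0, 0, 0, 0], [0, 0, 0, 0, 0, 0]]
  ]
}}

```text
time: 9.28
position: [0.4603, -0.1473, 0.014]
tool_rot: [0.624, -0.336, -0.62, -0.336]
ft_force: [0.2, -0.2, -0.4]
grip_width: 0.0835
```

```bash
python3 go.py .4596 -.1478 -.019 -146.6; python3 - <<'E'
from h import *
p,d,K,T=grab("side"); cv2.imwrite("pics/s6.png",cv2.resize(p[190:300,230:360],None,fx=5,fy=5,interpolation=2)[:,:,::-1])
o=get_obs(); Rm=rot(o["tool_rot"])
p,d,K,T=grab("wrist"); cv2.imwrite("pics/w6.png",p[:,:,::-1])
# lowest dark points near fingers
v,u=np.mgrid[0:400,0:640]; z=d; r=np.einsum('ij,jhw->ihw',np.linalg.inv(K),np.stack([u,v,np.ones_like(u)]).astype(float))*z
P=np.einsum('ij,jhw->ihw',T[:3,:3],r)+T[:3,3][:,None,None]
L=np.einsum('ij,jhw->ihw',Rm.T,P-o["position"][:,None,None])*1000
m=(z>0)&(p.max(2)<50)&(abs(L[1])<70)&(abs(L[2])<20)
for s in (m&(L[1]<0),m&(L[1]>0)): print(s.sum(),"x max",np.percentile(L[0][s],[90,97,99.5]).round(1),"y",np.percentile(L[1][s],[1,50,99]).round(1))
E
```

```text
t 9.2833 pos [ 0.4603 -0.1473  0.014 ] F [ 0.2 -0.2 -0.4] grip 0.0835
shift cm [3.3  0.1  0.02] turn units [-0.03 -0.04  0.02]
4920 x max [-40.6 -29.5 -25.2] y [-67.4 -47.1 -42.2]
3283 x max [-35.2 -27.7 -25. ] y [42.4 47.3 52.3]
```

View pics/s6.png

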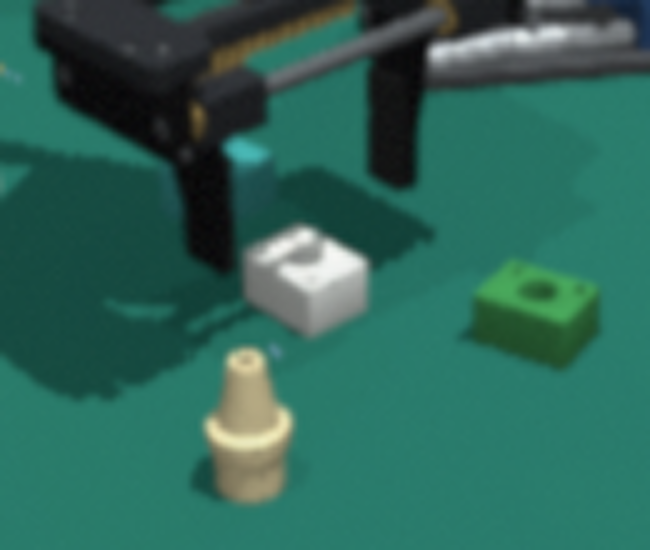

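View pics/w6.png

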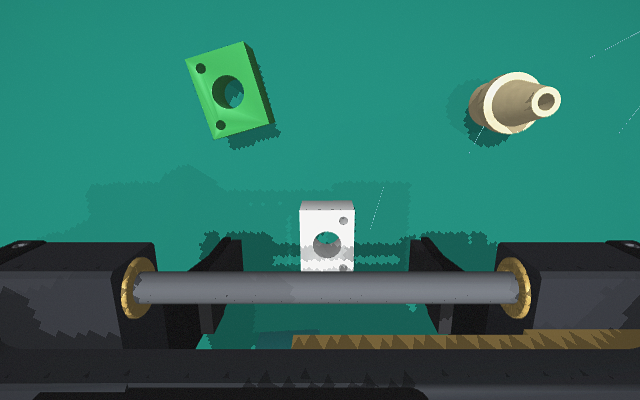

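```bash
python3 - <<'E'
from h import *
p,d,K,T=load("side")
o=get_obs();Rm=rot(o["tool_rot"])
for u in (306,309,312):
  for v in range(218,232,2): print(u,v,p[v,u].max(),world(u,v,d,K,T).round(4),(Rm.T@(world(u,v,d,K,T)-o["position"])*1000).round(0))
for u in (270,273):
  for v in range(230,247,2): print(u,v,p[v,u].max(),world(u,v,d,K,T).round(4),(Rm.T@(world(u,v,d,K,T)-o["position"])*1000).round(0))
for b in (.02,.025,.03,.035):
  print(b,[((proj(o["position"]+Rm@[-b,s*.05,-.01],K,T)-[230,190])*5).round(0) for s in (-1,1)])
E
```

```text
306 218 20 [ 0.4955 -0.1232  0.0586] [-45. -43.   1.]
306 220 20 [ 0.4954 -0.1241  0.0545] [-40. -42.   0.]
306 222 20 [ 0.4954 -0.1236  0.0496] [-36. -42.   0.]
306 224 19 [ 0.4952 -0.1246  0.0456] [-31. -42.  -0.]
306 226 63 [ 0.4952 -0.1248  0.041 ] [-27. -42.  -0.]
306 228 105 [ 0.5049 -0.0642  0.0013] [ 13. -83.  45.]
306 230 76 [ 5.038e-01 -7.100e-02  2.000e-04] [ 14. -78.  40.]
309 218 17 [ 0.5005 -0.1304  0.062 ] [-48. -43.  -8.]
309 220 21 [ 0.5004 -0.1306  0.0575] [-43. -43.  -8.]
309 222 22 [ 0.5005 -0.1302  0.0527] [-39. -43.  -8.]
309 224 18 [ 0.5002 -0.1319  0.0491] [-35. -42.  -9.]
309 226 23 [ 0.5004 -0.1304  0.0436] [-30. -43.  -8.]
309 228 87 [ 0.5114 -0.0651  0.0011] [ 13. -88.  41.]
309 230 109 [ 0.5107 -0.0691 -0.0016] [ 16. -85.  38.]
312 218 32 [ 0.5066 -0.1302  0.0613] [-47. -48. -11.]
312 220 33 [ 0.5064 -0.1314  0.0574] [-43. -47. -12.]
312 222 32 [ 0.5068 -0.1291  0.0515] [-37. -49. -10.]
312 224 31 [ 0.5066 -0.1304  0.0477] [-33. -48. -11.]
312 226 46 [ 0.5066 -0.1306  0.0431] [-29. -48. -11.]
312 228 100 [ 0.5174 -0.0696  0.0031] [ 11. -90.  34.]
312 230 
[... 512 characters left out ...]
 [12. 22. 40.]
273 230 12 [ 0.4236 -0.1854  0.0734] [-59.  52. -12.]
273 232 11 [ 0.4234 -0.1851  0.0689] [-55.  51. -12.]
273 234 11 [ 0.4233 -0.1841  0.064 ] [-50.  51. -11.]
273 236 13 [ 0.4233 -0.1823  0.0587] [-45.  50.  -9.]
273 238 12 [ 0.4231 -0.1823  0.0543] [-40.  50.  -9.]
273 240 13 [ 0.4231 -0.1799  0.0485] [-35.  49.  -7.]
273 242 11 [ 0.4229 -0.1804  0.0444] [-31.  49.  -7.]
273 244 40 [ 0.4228 -0.1795  0.0394] [-26.  49.  -6.]
273 246 62 [ 4.266e-01 -1.241e-01  4.000e-04] [13. 16. 38.]
0.02 [array([411., 196.]), array([219., 287.])]
0.025 [array([411., 185.]), array([219., 276.])]
0.03 [array([411., 175.]), array([218., 264.])]
0.035 [array([411., 164.]), array([218., 253.])]
```

Side depth puts the open tip about 26 mm behind the reported TCP. For a tip height of about 10 mm on the block, the TCP needs to read about -0.016.

Emit:
{"op": "send_rows", "data": {
  "steps": [
    [[0.8, 0.1, 0, 0, 0, 0], [0.8, 0, 0, 0, 0, 0], [0.7, 0, 0, 0, 0, 0], [0.6, 0, 0, 0, 0, 0], [0, 0, 0, 0, 0, 0]]
  ]
}}

```text
time: 9.8
position: [0.4597, -0.1481, -0.0181]
tool_rot: [0.624, -0.336, -0.62, -0.336]
ft_force: [-0.7, 0.1, 0.3]
grip_width: 0.0869
```

```bash
python3 go.py .4596 -.1478 -.016 -146.6
```

```text
t 9.8 pos [ 0.4597 -0.1481 -0.0181] F [-0.7  0.1  0.3] grip 0.0869
shift cm [-0.21 -0.01  0.03] turn units [-0.03 -0.05  0.03]
```

Emit:
{"op": "send_rows", "data": {
  "steps": [
    [[-0.2, 0, 0, 0, 0, 0], [0, 0, 0, 0, 0, 0], [0, 0, 0, 0, 0, 0], [0, 0, 0, 0, 0, 0], [0, 0, 0, 0, 0, 0], [0, 0, 0, 0, 0, 0], [0, 0, 0, 0, 0, 0], [0, 0, 0, 0, 0, 0]]
  ],
  "gripper": 1,
  "force": 25
}}

```text
time: 10.47
position: [0.4596, -0.148, -0.0162]
tool_rot: [0.624, -0.336, -0.62, -0.336]
ft_force: [-0.7, 0.5, 0.1]
grip_width: 0.0416
```

Emit:
{"op": "send_rows", "data": {
  "steps": [
    [[0, 0, 0, 0, 0, 0], [0, 0, 0, 0, 0, 0], [0, 0, 0, 0, 0, 0], [0, 0, 0, 0, 0, 0], [0, 0, 0, 0, 0, 0]]
  ]
}}

```text
time: 10.88
position: [0.4598, -0.1481, -0.016]
tool_rot: [0.624, -0.336, -0.62, -0.336]
ft_force: [0.0, -0.5, -0.1]
grip_width: 0.03
```

```bash
python3 go.py .4596 -.1478 -.016 -146.6
```

```text
t 10.8833 pos [ 0.4598 -0.1481 -0.016 ] F [ 0.  -0.5 -0.1] grip 0.03
shift cm [ 0.   -0.    0.04] turn units [-0.03 -0.05  0.03]
```

The jaws have stopped at 30.0 mm, on the block. I'll lift.

Emit:
{"op": "send_rows", "data": {
  "steps": [
    [[-1, 0, 0, 0, 0, 0], [-2, 0, 0, 0, 0, 0], [-2, 0, 0, 0, 0, 0], [-2, 0, 0, 0, 0, 0], [-2, 0, 0, 0, 0, 0], [0, 0, 0, 0, 0, 0]]
  ]
}}

```text
time: 11.38
position: [0.4575, -0.1469, 0.0785]
tool_rot: [0.622, -0.336, -0.622, -0.336]
ft_force: [0.6, -0.2, -1.5]
grip_width: 0.0297
```

```bash
python3 go.py .566 .0695 .08 -89.6
```

```text
t 11.3833 pos [ 0.4575 -0.1469  0.0785] F [ 0.6 -0.2 -1.5] grip 0.0297
shift cm [ -0.14 -20.93  12.16] turn units [-9.53 -0.    0.  ]
```

Emit:
{"op": "send_rows", "data": {
  "steps": [
    [[0, -2.5, 1.5, 0, 0, 0], [0, -2.5, 1.5, 0, 0, 0], [0, -2.5, 1.5, 0, 0, 0], [0, -2.5, 1.5, 0, 0, 0], [0, 0, 0, -0.9, 0, 0], [0, 0, 0, -0.9, 0, 0], [0, 0, 0, -0.9, 0, 0], [0, 0, 0, -0.9, 0, 0]]
  ]
}}

```text
time: 12.05
position: [0.5101, -0.0373, 0.0796]
tool_rot: [0.677, -0.209, -0.674, -0.209]
ft_force: [0.3, 0.4, -1.1]
grip_width: 0.0296
```

Emit:
{"op": "send_rows", "data": {
  "steps": [
    [[0, 0, 0, -0.9, 0, 0], [0, 0, 0, -0.9, 0, 0], [0, 0, 0, -0.9, 0, 0], [0, 0, 0, -0.9, 0, 0], [0, 0, 0, -0.9, 0, 0], [0, 0, 0, -0.9, 0, 0], [0, 0, 0, 0, 0, 0]]
  ]
}}

```text
time: 12.63
position: [0.5055, -0.0351, 0.0765]
tool_rot: [-0.705, 0.001, 0.709, 0.001]
ft_force: [0.3, -0.1, -0.8]
grip_width: 0.0298
```

```bash
python3 go.py .566 .0695 .08 -89.6
```

```text
t 12.6333 pos [ 0.5055 -0.0351  0.0765] F [ 0.3 -0.1 -0.8] grip 0.0298
shift cm [ -0.37 -10.48  -6.02] turn units [-0.09  0.05  0.01]
```

Emit:
{"op": "send_rows", "data": {
  "steps": [
    [[-0.1, -2.1, -1.2, -0.08, 0.05, 0], [-0.1, -2.1, -1.2, 0, 0, 0], [0, -2.1, -1.2, 0, 0, 0], [0, -2.1, -1.2, 0, 0, 0], [0, -2.1, -1.2, 0, 0, 0], [0, 0, 0, 0, 0, 0]]
  ]
}}

```text
time: 13.13
position: [0.5651, 0.0728, 0.0764]
tool_rot: [-0.705, 0.005, 0.709, 0.006]
ft_force: [0.3, 0.6, -0.3]
grip_width: 0.0297
```

```bash
python3 go.py .566 .0695 .05 -89.6; python3 - <<'E'
from h import *
p,d,K,T=grab("wrist"); cv2.imwrite("pics/w7.png",p[:,:,::-1])
p,d,K,T=grab("side"); cv2.imwrite("pics/s7.png",cv2.resize(p[120:240,250:410],None,fx=5,fy=5,interpolation=2)[:,:,::-1])
E
```

```text
t 13.1333 pos [0.5651 0.0728 0.0764] F [ 0.3  0.6 -0.3] grip 0.0297
shift cm [ 2.63  0.33 -0.11] turn units [-0.22  0.05  0.02]
```

View pics/w7.png

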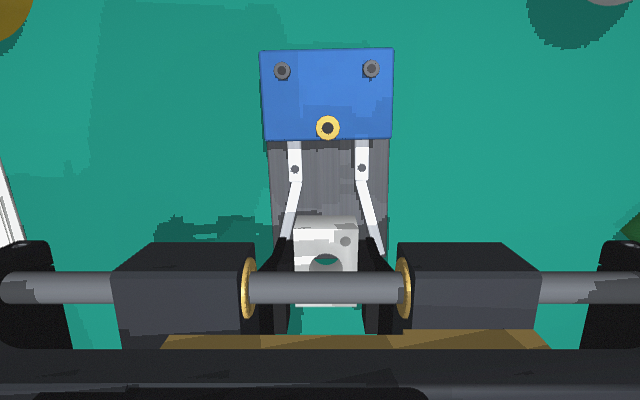

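View pics/s7.png

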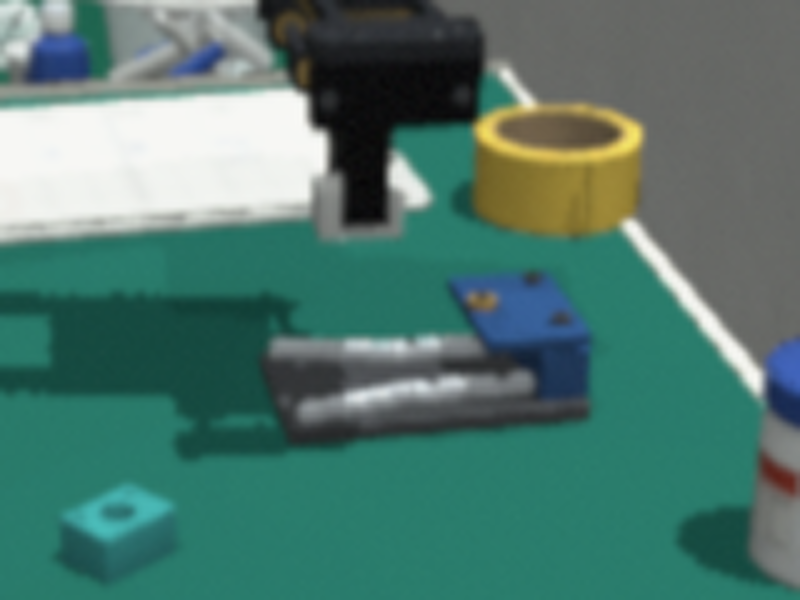

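The block is held square in the jaws above the mouth. The fingertip looks low on the block in the side crop, with the tip at row 222 and the block bottom at row 238. That matters because the rails stand 8 mm above the base, so I'll measure it along with a refined jig pose.

```bash
python3 - <<'E'
from h import *
p,d,K,T=load("wrist")
cv2.imwrite("pics/w7c.png",cv2.resize(p[40:260,250:400],None,fx=4,fy=2.7,interpolation=2)[:,:,::-1]) 
p,d,K,T=load("side")
cv2.imwrite("pics/s7c.png",cv2.resize(p[145:175,305:340],None,fx=16,fy=16,interpolation=cv2.INTER_NEAREST)[:,:,::-1])
for u in (314,316,322,325,329,331):
  print(u,[(v,int(p[v,u].max()),world(u,v,d,K,T)[[1,2]].round(3).tolist()) for v in range(156,170)])
E
```

```text
314 [(156, 158, [0.073, 0.116]), (157, 148, [0.067, 0.116]), (158, 138, [0.06, 0.116]), (159, 130, [0.057, 0.115]), (160, 125, [0.056, 0.113]), (161, 124, [0.054, 0.111]), (162, 123, [0.058, 0.107]), (163, 122, [0.057, 0.105]), (164, 121, [0.056, 0.103]), (165, 121, [0.057, 0.1]), (166, 120, [0.056, 0.098]), (167, 120, [0.054, 0.096]), (168, 117, [0.28, 0.001]), (169, 115, [0.271, 0.002])]
316 [(156, 143, [0.071, 0.117]), (157, 144, [0.068, 0.115]), (158, 139, [0.061, 0.115]), (159, 135, [0.059, 0.114]), (160, 132, [0.057, 0.112]), (161, 130, [0.057, 0.11]), (162, 130, [0.056, 0.107]), (163, 129, [0.056, 0.105]), (164, 129, [0.056, 0.103]), (165, 127, [0.057, 0.1]), (166, 128, [0.059, 0.096]), (167, 125, [0.056, 0.095]), (168, 121, [0.278, 0.001]), (169, 117, [0.264, 0.004])]
322 [(156, 7, [0.047, 0.125]), (157, 12, [0.045, 0.123]), (158, 13, [0.047, 0.12]), (159, 12, [0.047, 0.117]), (160, 14, [0.049, 0.114]), (161, 16, [0.051, 0.111]), (162, 11, [0.046, 0.11]), (163, 17, [0.046, 0.108]), (164, 42, [0.051, 0.103]), (165, 86, [0.054, 0.1]), (166, 113, [0.056, 0.096]), (167, 123, [0.2
[... 538 characters left out ...]
(159, 137, [0.058, 0.112]), (160, 132, [0.056, 0.11]), (161, 129, [0.057, 0.107]), (162, 127, [0.056, 0.105]), (163, 127, [0.055, 0.103]), (164, 127, [0.054, 0.101]), (165, 127, [0.054, 0.099]), (166, 126, [0.061, 0.093]), (167, 120, [0.281, 0.001]), (168, 120, [0.273, 0.001]), (169, 124, [0.266, 0.001])]
331 [(156, 236, [0.36, 0.005]), (157, 233, [0.351, 0.005]), (158, 220, [0.333, 0.009]), (159, 203, [0.335, 0.005]), (160, 198, [0.321, 0.007]), (161, 162, [0.323, 0.003]), (162, 130, [0.319, 0.001]), (163, 128, [0.313, 0.0]), (164, 127, [0.302, 0.001]), (165, 127, [0.294, 0.001]), (166, 126, [0.287, 0.001]), (167, 125, [0.279, 0.001]), (168, 124, [0.268, 0.002]), (169, 124, [0.263, 0.002])]
```

View pics/s7c.png

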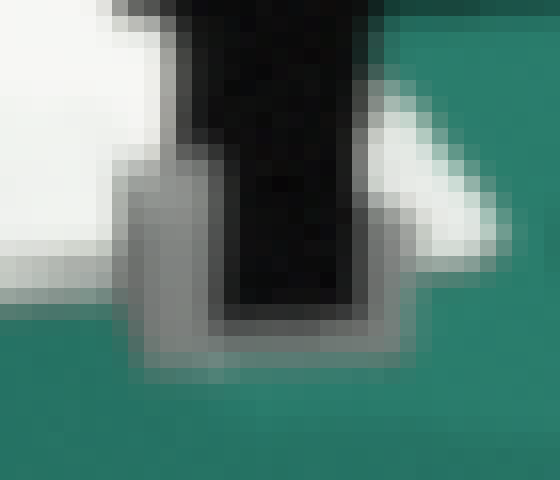

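View pics/w7c.png

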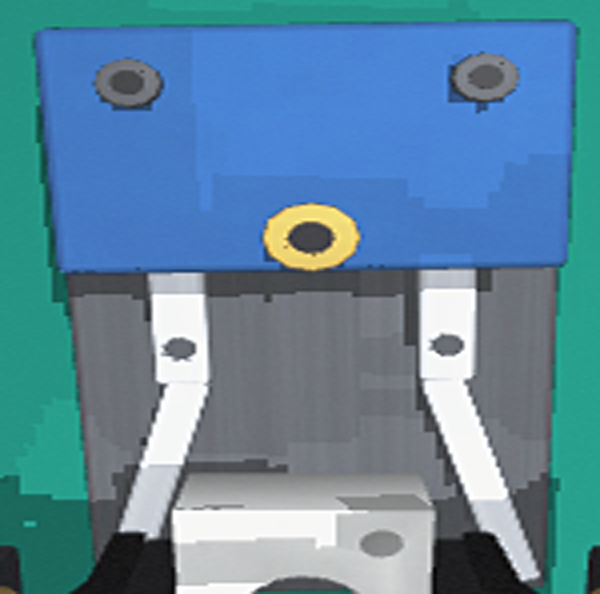

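```bash
python3 - <<'E'
from h import *
from scipy.optimize import least_squares
p,d,K,T=load("wrist")
B=lambda x,y:(250+(x+.5)/4-.5,40+(y+.5)/2.7-.5)
pts=[((.045,.04,.046),B(37,30)),((.045,-.04,.046),B(577,21)),((-.008,-.04,.046),B(566,264)),((-.008,.04,.046),B(60,271)),((0,0,.051),B(310,237)),((-.04,.019,.018),B(209,382)),((-.04,-.019,.018),B(423,378))]
def f(s):
    r=[]
    for P,uv in pts:
        w=[s[0]+np.cos(s[2])*P[0]-np.sin(s[2])*P[1],s[1]+np.sin(s[2])*P[0]+np.cos(s[2])*P[1],P[2]]
        r+=list(proj(w,K,T)-uv)
    return r
s=least_squares(f,[.62,.07,0]); print("jig",s.x,np.degrees(s.x[2]),np.round(s.fun,2))
print("home", s.x[:2])
# block in same image: top front corners crop (172,508),(435,508) at z ~ .1144
for q in [(172,508),(435,508)]: print(onplane(*B(*q),.1144,K,T).round(4))
E
```

```text
jig [0.62711664 0.0704445  0.00494422] 0.2832827018539682 [-1.87 -1.87  1.44 -1.8   1.31  1.34 -1.23  1.46  0.44 -0.07  0.43  0.87
 -0.54  1.3 ]
home [0.62711664 0.0704445 ]
[0.5861 0.0871 0.1144]
[0.5856 0.0572 0.1144]
```

The two jig fits agree within 1 mm: x 0.627, y 0.070, yaw 0.3°. The block is centred in the grip. I'll lower it into the mouth.

Emit:
{"op": "send_rows", "data": {
  "steps": [
    [[0, 0.2, -0.6, -0.2, 0.05, 0], [0.8, 0, 0, 0, 0, 0], [1, 0, 0, 0, 0, 0], [1, 0, 0, 0, 0, 0], [1, 0, 0, 0, 0, 0], [1, 0, 0, 0, 0, 0], [0, 0, 0, 0, 0, 0]]
  ]
}}

```text
time: 13.82
position: [0.5643, 0.0636, 0.0216]
tool_rot: [-0.704, 0.0, 0.711, 0.001]
ft_force: [0.5, -0.6, -0.1]
grip_width: 0.0295
```

```bash
python3 go.py .572 .070 -.006 -89.7
```

```text
t 13.8167 pos [0.5643 0.0636 0.0216] F [ 0.5 -0.6 -0.1] grip 0.0295
shift cm [ 2.75 -0.64 -0.79] turn units [-0.06  0.1   0.01]
```

Emit:
{"op": "send_rows", "data": {
  "steps": [
    [[0, -0.4, -0.6, 0, 0.1, 0], [0, -0.1, 0, 0, 0, 0], [0, 0, 0, 0, 0, 0]]
  ]
}}

```text
time: 14.07
position: [0.5698, 0.0687, 0.0196]
tool_rot: [-0.706, 0.0, 0.708, 0.001]
ft_force: [0.6, -0.5, -0.2]
grip_width: 0.0295
```

```bash
python3 go.py .572 .070 -.006 -89.7
```

```text
t 14.0667 pos [0.5698 0.0687 0.0196] F [ 0.6 -0.5 -0.2] grip 0.0295
shift cm [ 2.56 -0.13 -0.23] turn units [-0.07  0.02  0.01]
```

Emit:
{"op": "send_rows", "data": {
  "steps": [
    [[0.6, -0.1, -0.2, -0.07, 0, 0], [0.6, 0, 0, 0, 0, 0], [0.5, 0, 0, 0, 0, 0], [0, 0, 0, 0, 0, 0]]
  ]
}}

```text
time: 14.4
position: [0.5737, 0.0704, 0.0026]
tool_rot: [0.708, 0.003, -0.706, 0.002]
ft_force: [0.4, -0.8, -1.0]
grip_width: 0.0296
```

```bash
python3 go.py .572 .070 -.006 -89.7; python3 - <<'E'
from h import *
p,d,K,T=grab("wrist"); cv2.imwrite("pics/w8.png",cv2.resize(p[120:320,220:440],None,fx=3.5,fy=3,interpolation=2)[:,:,::-1])
p,d,K,T=grab("side"); cv2.imwrite("pics/s8.png",cv2.resize(p[150:220,290:380],None,fx=8,fy=8,interpolation=2)[:,:,::-1])
E
```

```text
t 14.4 pos [0.5737 0.0704 0.0026] F [ 0.4 -0.8 -1. ] grip 0.0296
shift cm [0.86 0.04 0.17] turn units [ 0.02 -0.02  0.01]
```

View pics/w8.png

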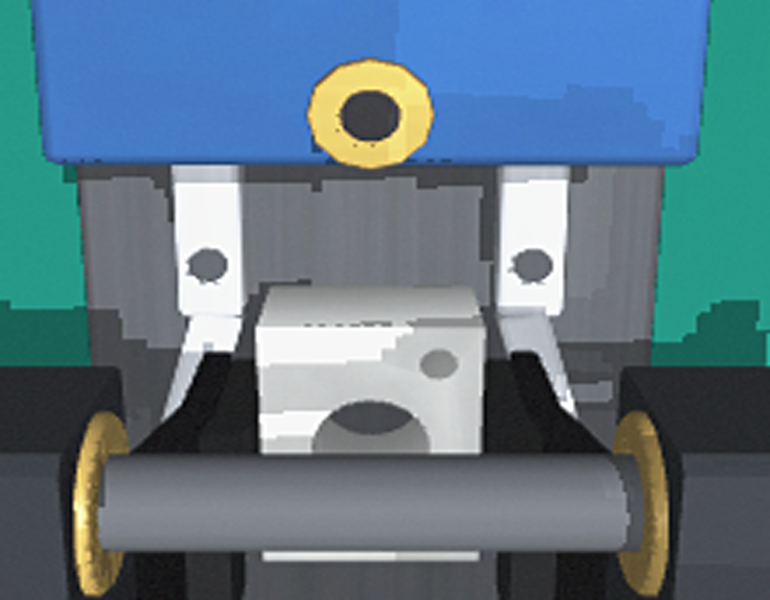

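View pics/s8.png

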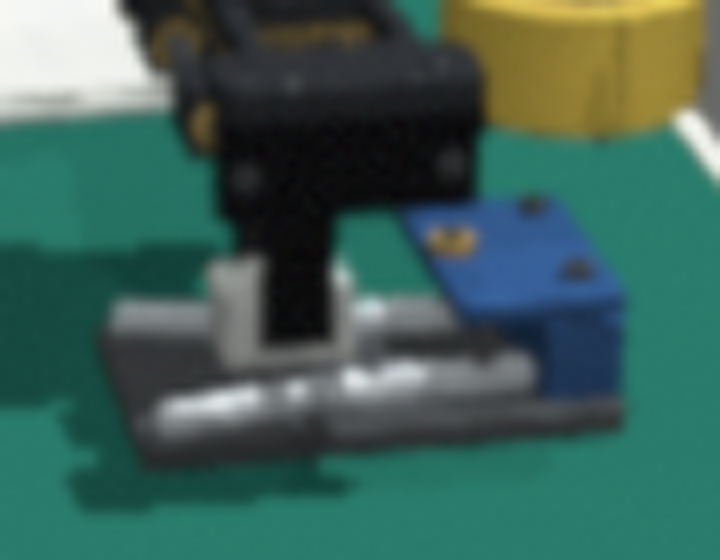

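The block is centred between the rails, and the side view shows no contact yet. Next I'll check the body's clearance to the plate and lower the last ~8 mm.

Emit:
{"op": "send_rows", "data": {
  "steps": [
    [[0.3, 0, 0.1, 0, 0, 0], [0.3, 0, 0, 0, 0, 0], [0, 0, 0, 0, 0, 0]]
  ]
}}

```text
time: 14.75
position: [0.5733, 0.0702, -0.0028]
tool_rot: [0.708, 0.003, -0.706, 0.002]
ft_force: [0.0, 0.6, -0.8]
grip_width: 0.0296
```

```bash
python3 - <<'E'
from h import *
p,d,K,T=load("side")
for u in (325,333,342): print(u,[(v,world(u,v,d,K,T).round(3).tolist()) for v in range(168,179,2)])
E
python3 go.py .572 .070 -.006 -89.7
```

```text
325 [(168, [0.554, -0.023, 0.123]), (170, [0.556, -0.016, 0.116]), (172, [0.556, -0.017, 0.111]), (174, [0.556, -0.016, 0.106]), (176, [0.556, -0.015, 0.101]), (178, [0.568, 0.042, 0.071])]
333 [(168, [0.574, -0.014, 0.119]), (170, [0.573, -0.02, 0.116]), (172, [0.573, -0.018, 0.111]), (174, [0.573, -0.021, 0.107]), (176, [0.574, -0.016, 0.1]), (178, [0.624, 0.198, 0.001])]
342 [(168, [0.594, -0.017, 0.118]), (170, [0.594, -0.016, 0.113]), (172, [0.595, -0.015, 0.108]), (174, [0.594, -0.017, 0.104]), (176, [0.624, 0.099, 0.049]), (178, [0.621, 0.088, 0.048])]
t 14.75 pos [ 0.5733  0.0702 -0.0028] F [ 0.   0.6 -0.8] grip 0.0296
shift cm [0.32 0.02 0.13] turn units [ 0.01 -0.04  0.01]
```

The body underside is at z≈0.10, which clears the plate by a wide margin. Now the final lowering.

Emit:
{"op": "send_rows", "data": {
  "steps": [
    [[0.2, 0, 0.1, 0, 0, 0], [0.1, 0, 0, 0, 0, 0], [0, 0, 0, 0, 0, 0]]
  ]
}}

```text
time: 15.0
position: [0.5722, 0.0701, -0.0059]
tool_rot: [0.709, 0.003, -0.706, 0.002]
ft_force: [-0.4, -0.1, 0.6]
grip_width: 0.0296
```

```bash
python3 go.py .572 .070 -.006 -89.7
```

```text
t 15.0 pos [ 0.5722  0.0701 -0.0059] F [-0.4 -0.1  0.6] grip 0.0296
shift cm [0.01 0.01 0.02] turn units [ 0.01 -0.04  0.01]
```

Emit:
{"op": "send_rows", "data": {
  "steps": [
    [[-0.1, 0, -0.7, 0, 0, 0], [0, 0, -0.7, 0, 0, 0], [0, 0, -0.7, 0, 0, 0], [0, 0, -0.6, 0, 0, 0], [0, 0, 0, 0, 0, 0]]
  ]
}}

```text
time: 15.42
position: [0.6032, 0.0702, -0.0044]
tool_rot: [0.709, 0.002, -0.705, 0.002]
ft_force: [1.1, 0.0, -0.6]
grip_width: 0.0295
```

```bash
python3 go.py .60 .070 -.006 -89.7
```

```text
t 15.4167 pos [ 0.6032  0.0702 -0.0044] F [ 1.1  0.  -0.6] grip 0.0295
shift cm [0.16 0.02 0.32] turn units [ 0.01 -0.06  0.  ]
```

Now I'll lower gently to the base and release.

Emit:
{"op": "send_rows", "data": {
  "steps": [
    [[0.12, 0, 0.2, 0, 0, 0], [0, 0, 0, 0, 0, 0], [0, 0, 0, 0, 0, 0]]
  ]
}}

```text
time: 15.67
position: [0.6018, 0.0701, -0.0059]
tool_rot: [0.709, 0.002, -0.705, 0.002]
ft_force: [-0.2, 0.2, -0.1]
grip_width: 0.0294
```

Emit:
{"op": "send_rows", "data": {
  "steps": [
    [[0, 0, 0, 0, 0, 0], [0, 0, 0, 0, 0, 0], [0, 0, 0, 0, 0, 0], [0, 0, 0, 0, 0, 0]]
  ],
  "gripper": 0.4
}}

```text
time: 16.0
position: [0.6008, 0.0702, -0.0058]
tool_rot: [0.709, 0.002, -0.705, 0.002]
ft_force: [-0.3, -0.7, 0.3]
grip_width: 0.0479
```

```bash
python3 go.py .60 .070 -.006 -89.7; python3 - <<'E'
from h import *
p,d,K,T=grab("wrist"); cv2.imwrite("pics/w9.png",cv2.resize(p[120:320,220:440],None,fx=3.5,fy=3,interpolation=2)[:,:,::-1])
p,d,K,T=grab("side"); cv2.imwrite("pics/s9.png",cv2.resize(p[150:220,290:380],None,fx=8,fy=8,interpolation=2)[:,:,::-1])
E
```

```text
t 16.0 pos [ 0.6008  0.0702 -0.0058] F [-0.3 -0.7  0.3] grip 0.0479
shift cm [0.02 0.02 0.08] turn units [ 0.01 -0.05  0.  ]
```

View pics/w9.png

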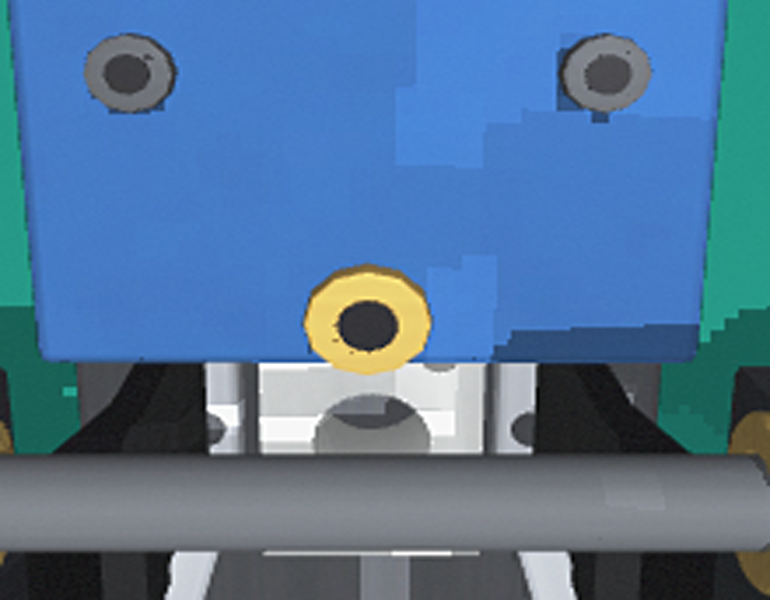

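View pics/s9.png

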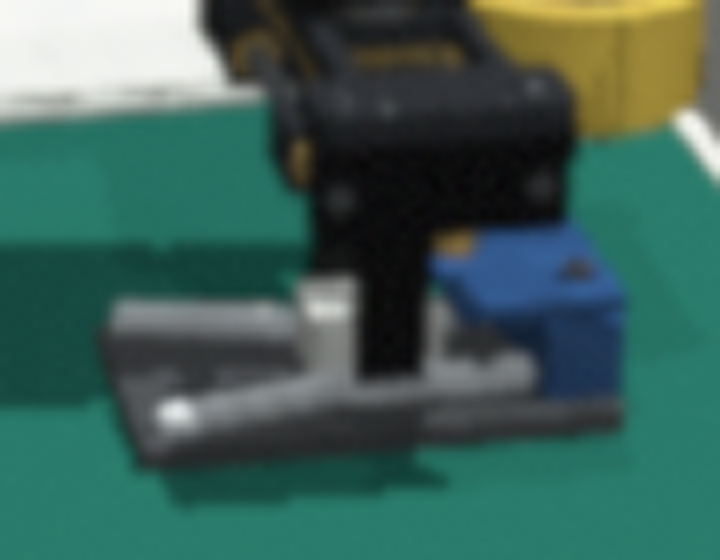

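The block lies between the rails with its front just under the plate. I'll raise the tool, back off behind the block and close the fingers to use as a pusher.

Emit:
{"op": "send_rows", "data": {
  "steps": [
    [[-1, 0, 0, 0, 0, 0], [-2, 0, 0, 0, 0, 0], [-2, 0, 0, 0, 0, 0], [0, 0, 2, 0, 0, 0], [0, 0, 2, 0, 0, 0], [0, 0, 1, 0, 0, 0], [0, 0, 0, 0, 0, 0]]
  ]
}}

```text
time: 16.68
position: [0.551, 0.0697, 0.0503]
tool_rot: [0.711, 0.002, -0.703, 0.002]
ft_force: [0.5, 0.7, -0.4]
grip_width: 0.0522
```

Emit:
{"op": "send_rows", "data": {
  "steps": [
    [[0, 0, 0, 0, 0, 0], [0, 0, 0, 0, 0, 0], [0, 0, 0, 0, 0, 0], [0, 0, 0, 0, 0, 0], [0, 0, 0, 0, 0, 0], [0, 0, 0, 0, 0, 0], [0, 0, 0, 0, 0, 0], [0, 0, 0, 0, 0, 0]]
  ],
  "gripper": 1
}}

```text
time: 17.35
position: [0.5563, 0.0693, 0.0519]
tool_rot: [0.713, 0.002, -0.701, 0.002]
ft_force: [0.2, 0.1, -0.3]
grip_width: 0.0073
```

```bash
python3 go.py .548 .070 -.006 -89.7; python3 - <<'E'
from h import *
p,d,K,T=grab("wrist"); cv2.imwrite("pics/w10.png",cv2.resize(p[120:320,220:440],None,fx=3.5,fy=3,interpolation=2)[:,:,::-1])
E
```

```text
t 17.35 pos [0.5563 0.0693 0.0519] F [ 0.2  0.1 -0.3] grip 0.0073
shift cm [ 5.77 -0.08  0.93] turn units [ 0.01 -0.17 -0.  ]
```

View pics/w10.png

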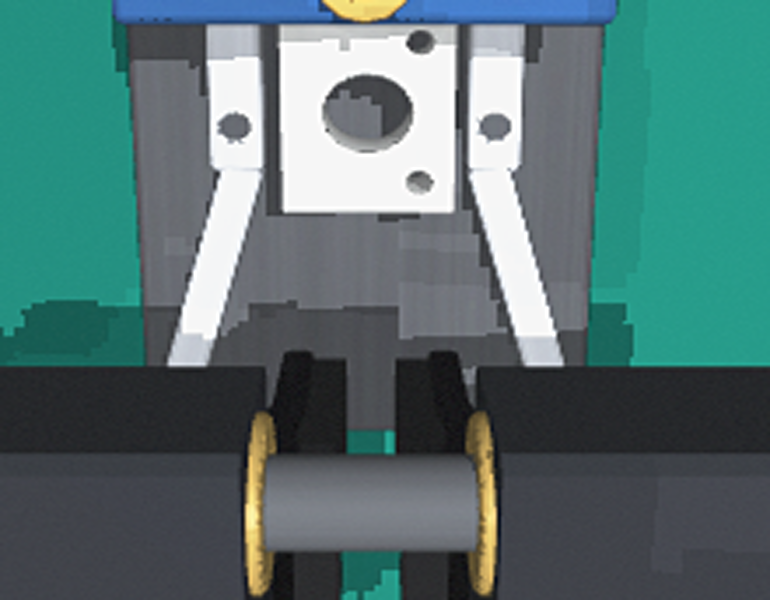

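The block is lying flat and straight between the rails, with its rear edge visible. I'll lower the closed fingers behind it.

Emit:
{"op": "send_rows", "data": {
  "steps": [
    [[0, 0, 0.8, 0, -0.17, 0], [1, 0, 0, 0, 0, 0], [1, 0, 0.1, 0, 0, 0], [1, 0, 0.1, 0, 0, 0], [1, 0, 0.1, 0, 0, 0], [1, 0, 0, 0, 0, 0], [0, 0, 0, 0, 0, 0]]
  ]
}}

```text
time: 17.98
position: [0.543, 0.0693, -0.0038]
tool_rot: [-0.706, -0.002, 0.709, -0.002]
ft_force: [-0.3, -0.6, -1.2]
grip_width: 0.0008
```

```bash
python3 go.py .548 .070 -.006 -89.7
```

```text
t 17.9833 pos [ 0.543   0.0693 -0.0038] F [-0.3 -0.6 -1.2] grip 0.0008
shift cm [ 0.22 -0.07 -0.5 ] turn units [ 0.01  0.04 -0.  ]
```

Emit:
{"op": "send_rows", "data": {
  "steps": [
    [[0.2, -0.05, -0.8, 0, 0, 0], [0, 0, -0.8, 0, 0, 0], [0, 0, -0.7, 0, 0, 0], [0, 0, -0.7, 0, 0, 0], [0, 0, 0, 0, 0, 0]]
  ]
}}

```text
time: 18.4
position: [0.5764, 0.07, -0.0072]
tool_rot: [-0.705, -0.002, 0.709, -0.002]
ft_force: [0.9, -0.3, -0.1]
grip_width: 0.0007
```

```bash
python3 go.py .596 .070 -.006 -89.7
```

```text
t 18.4 pos [ 0.5764  0.07   -0.0072] F [ 0.9 -0.3 -0.1] grip 0.0007
shift cm [-0.13  0.01 -1.96] turn units [ 0.01  0.04 -0.  ]
```

Emit:
{"op": "send_rows", "data": {
  "steps": [
    [[-0.1, 0, -0.5, 0, 0, 0], [0, 0, -0.5, 0, 0, 0], [0, 0, -0.4, 0, 0, 0], [0, 0, 0, 0, 0, 0]]
  ]
}}

```text
time: 18.73
position: [0.5932, 0.0701, -0.005]
tool_rot: [-0.706, -0.002, 0.708, -0.002]
ft_force: [0.3, 0.5, -0.5]
grip_width: 0.0006
```

```bash
python3 go.py .596 .070 -.006 -89.7; python3 - <<'E'
from h import *
p,d,K,T=grab("side"); cv2.imwrite("pics/s11.png",cv2.resize(p[150:220,290:380],None,fx=8,fy=8,interpolation=2)[:,:,::-1])
E
```

```text
t 18.7333 pos [ 0.5932  0.0701 -0.005 ] F [ 0.3  0.5 -0.5] grip 0.0006
shift cm [ 0.1   0.01 -0.28] turn units [ 0.01  0.02 -0.  ]
```

View pics/s11.png

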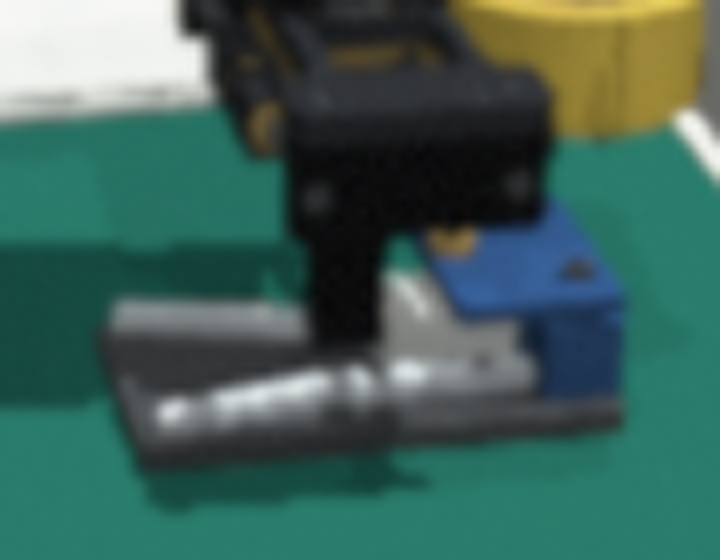

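The block has slid in and its face is close to the stop. I'll push in small increments and watch the force.

Emit:
{"op": "send_rows", "data": {
  "steps": [
    [[0, 0, -0.3, 0, 0, 0], [0, 0, 0, 0, 0, 0]]
  ]
}}

```text
time: 18.95
position: [0.5954, 0.0702, -0.0049]
tool_rot: [-0.706, -0.002, 0.708, -0.002]
ft_force: [1.2, -0.2, -0.2]
grip_width: 0.0003
```

Emit:
{"op": "send_rows", "data": {
  "steps": [
    [[0, 0, -0.2, 0, 0, 0], [0, 0, 0, 0, 0, 0]]
  ]
}}

```text
time: 19.12
position: [0.5956, 0.0703, -0.0052]
tool_rot: [-0.704, -0.002, 0.71, -0.002]
ft_force: [0.4, 0.4, -0.4]
grip_width: 0.0003
```

Emit:
{"op": "send_rows", "data": {
  "steps": [
    [[0, 0, -0.3, 0, 0, 0], [0, 0, -0.1, 0, 0, 0]]
  ]
}}

```text
time: 19.28
position: [0.5955, 0.0705, -0.0055]
tool_rot: [-0.701, -0.002, 0.713, -0.002]
ft_force: [-1.1, -0.5, -0.2]
grip_width: 0.0
```

```bash
python3 go.py .597 .070 -.006 -89.7; python3 - <<'E'
from h import *
print(get_obs()["moment"])
p,d,K,T=grab("side"); cv2.imwrite("pics/s12.png",cv2.resize(p[165:215,325:375],None,fx=12,fy=12,interpolation=2)[:,:,::-1])
E
```

```text
t 19.2833 pos [ 0.5955  0.0705 -0.0055] F [-1.1 -0.5 -0.2] grip 0.0
shift cm [ 0.05  0.05 -0.15] turn units [0.02 0.15 0.  ]
[-0.01407571  0.18560361 -0.00207364]
```

View pics/s12.png

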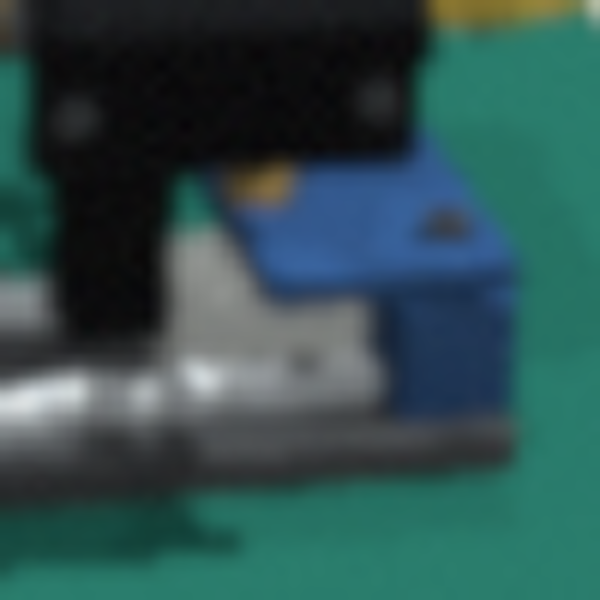

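The TCP stopped advancing at x 0.5955 and the tool started tilting, which indicates contact with the stop. I'll back off and inspect.

Emit:
{"op": "send_rows", "data": {
  "steps": [
    [[0, 0, 0.8, 0, 0, 0], [0, 0, 0.8, 0, 0, 0], [-1, 0, 0.8, 0, 0.1, 0], [-2, 0, 1, 0, 0, 0], [-2, 0, 1, 0, 0, 0], [-1, 0, 1, 0, 0, 0], [0, 0, 0, 0, 0, 0]]
  ]
}}

```text
time: 19.92
position: [0.5403, 0.07, 0.0555]
tool_rot: [0.708, 0.002, -0.706, 0.002]
ft_force: [0.3, -1.2, -0.2]
grip_width: 0.0002
```

```bash
python3 go.py .548 .070 .05 -89.7; python3 - <<'E'
from h import *
p,d,K,T=grab("wrist"); cv2.imwrite("pics/w13.png",cv2.resize(p[60:260,220:440],None,fx=3.5,fy=3,interpolation=2)[:,:,::-1])
p,d,K,T=grab("top"); cv2.imwrite("pics/t13.png",cv2.resize(p[145:235,200:290],None,fx=6,fy=6,interpolation=2)[:,:,::-1])
p,d,K,T=grab("side"); cv2.imwrite("pics/s13.png",cv2.resize(p[165:215,315:375],None,fx=12,fy=12,interpolation=2)[:,:,::-1])
E
```

```text
t 19.9167 pos [0.5403 0.07   0.0555] F [ 0.3 -1.2 -0.2] grip 0.0002
shift cm [ 0.55  0.01 -0.77] turn units [ 0.01 -0.03  0.  ]
```

View pics/w13.png

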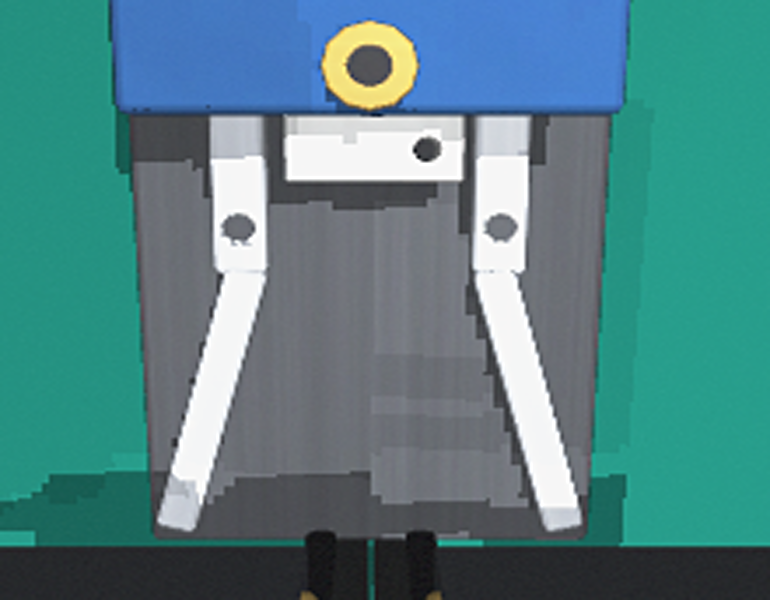

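View pics/s13.png

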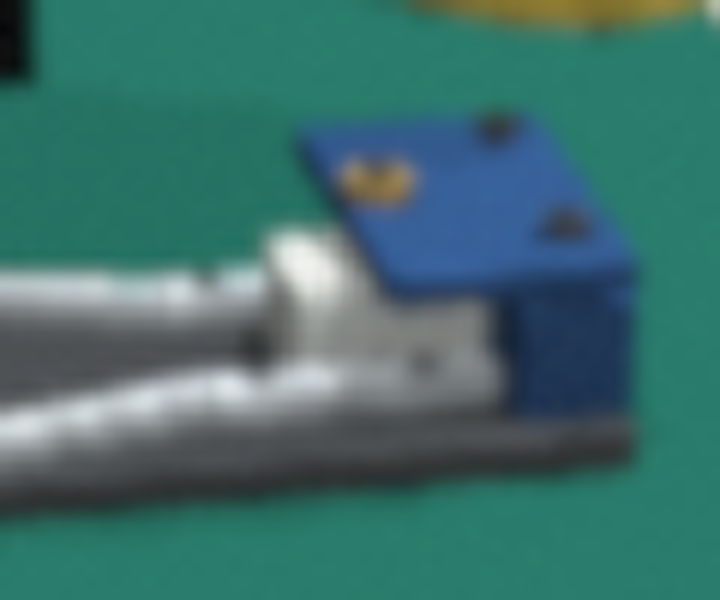

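The block sits flat and straight under the plate, with its rear end showing at row 180 in the wrist crop. I'll compute its position relative to the plate edge at row 110.

```bash
python3 - <<'E'
from h import *
p,d,K,T=load("wrist")
B=lambda x,y:(220+(x+.5)/3.5-.5,60+(y+.5)/3-.5)
print("rear",[onplane(*B(*q),.032,K,T).round(4) for q in [(287,181),(463,180)]])
pl=[onplane(*B(*q),.046,K,T).round(4) for q in [(120,111),(622,107)]]; print("plate",pl)
print("bush",onplane(*B(369,65),.051,K,T).round(4))
p,d,K,T=load("top")
for n,u,v in [("bush",392,166),("noz",402,245)]: print(n,world(u,v,d,K,T).round(3))
E
```

```text
rear [array([0.6068, 0.0844, 0.032 ]), array([0.6071, 0.0546, 0.032 ])]
plate [array([0.6193, 0.1093, 0.046 ]), array([0.6204, 0.0313, 0.046 ])]
bush [0.627  0.0706 0.051 ]
bush [ 0.604 -0.28  -0.   ]
noz [ 0.422 -0.254  0.053]
```

View pics/t13.png

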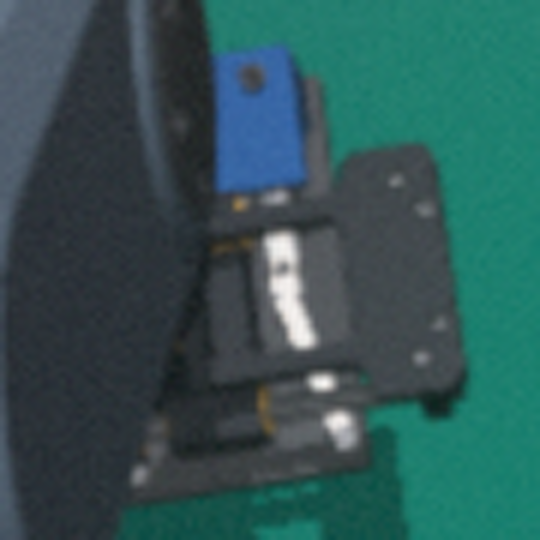

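The block centre comes out at x 0.627, y 0.0695, against home at 0.627, 0.0705. The fingers are clear and the bystanders have not moved. Handing in.

```bash
python3 -c "
from rig import *
print(hand_in())"
```

```text
the job is handed in; nothing more can be done
None
```

The grey block is in the jig, flat between the rails under the blue plate and pushed home. I released it and handed the job in at about 20 s of the 48 s allowed.

**How it went:** I gripped the block across its 30 mm sides, set it down in the mouth and slid it partly in while still holding it. I then let go and pushed it home from behind with closed fingers.

**Failed grasps:** The first two attempts closed on air above the block. Both cameras showed the finger ends about 26 mm behind the reported tool point. I corrected for that and the third grasp held, with the jaws stopped at 30.0 mm.

**Last checks:**
- **Position:** the wrist camera puts the block's centre within about 1 mm of home along and across the channel, squared to it within about 1°. About 12–13 mm sticks out from under the plate, against 12 mm expected.
- **Bystanders:** top-camera readings at the steel bush and brass nozzle were within about 2 mm of those at the start. The fingers were clear of everything.
- **Reaching the stop:** the measured force never rose clearly during the final push. I judged that the block had reached the stop because the tool stopped advancing and began to tilt. The position measurement agrees.

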